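# Assemble the citrus juicer and hold its press switch down

### The job

Get the citrus juicer ready and try its switch: nest the yellow strainer in the juicer's grey bowl, let go of it, then set the orange reamer on the drive shaft, turned so that the cross slots in its hub mesh with the shaft's splines, and slide it fully home. Keep hold of the reamer and press it straight down so that the sprung shaft goes down (more than 3 of its 5 mm of travel); finish like that, still gripping and pressing. Leave the lemon, the mug and the kitchen timer where they are.

Things in the scene. Friction and masses are not known exactly. Their poses are not given: they have to be found in the camera images.
- juicer: Citrus juicer, fixed: white round housing 156 mm across; on it an open grey bowl, inside 110 mm across at the floor, 132 mm at the rim; inner floor at z = 60 mm, rim at z = 100 mm. A fixed grey post 27 mm across stands in the bowl's middle (38 mm foot, tapering in over 4 mm) and carries the drive shaft. Origin: centre of the underside, z up; a spout points to -x.
- drive_shaft: Dark steel shaft on the bowl's post. Origin: on the axis at the top of its round shoulder (27 mm across), at juicer z = 105 mm unpressed. Above it four splines in a cross along its x and y, 24 mm tip to tip, 5.5 mm thick, 15 mm high, flat tops; a pilot pin, 11 mm thick, straight to 17 mm, tapers to its tip at 25 mm. z up. Turns only against stiff drag (0.15 N m), so it stays at the angle found.
- motor_switch (a joint): Press switch: how far the drive shaft is pushed straight down (m): 0 at rest, 0.005 at its stop. Total push of about 5 N to begin, 11 N at the stop; it springs back when let go.
- strainer: Loose yellow strainer basket, 120 mm across the rim, 98 mm the underside, wall 34 mm high, 3 mm thick, floor 3 mm. In its middle an open chimney, 40 mm outside, 33 mm inside, top 36 mm above the underside: grip across it from above. 0.1 kg. Origin: centre of the underside, z up; any yaw will do. Nested: underside on the bowl's floor, post through the chimney, shaft tip 34 mm above the chimney.
- reamer: Loose orange reamer, 70 mm high, upright: fluted cone 60 mm across at the base, 36 mm at z = 34, 20 mm at z = 42; on top a flat-sided grip, 32 mm along x, 22 mm across y, up to z = 70 mm. Crossed slots in the black hub below along its x and y, 9 mm wide, 26 mm deep: fits the shaft every quarter turn, 0.14 rad play. 0.12 kg. Origin: centre of the underside, z up; home, it meets the shaft origin.
- reamer_grip (a point): Point on the reamer's axis 56 mm above its underside, in the middle of the grip's two flat sides; close the fingers along the reamer's y axis (22 mm) here.
- strainer_chimney_top (a point): Centre of the chimney's top opening, 36 mm above the strainer's underside. Mind the wall cabinet (front at x = 0.52 m, from y = -0.03 m to the left, underside 0.52 m up): an arm swung past it far out hits it, so cross close to the robot.
- lemon: Yellow lemon, 77x51x52 mm, behind the juicer, to its left; a bystander. Origin: underside.
- mug: White mug with a handle, 78x110x97 mm, at the left of the work; a bystander. Origin: centre of the underside.
- timer: Round red and white kitchen timer, 67 mm across and 58 mm high, behind the juicer; a bystander. Origin: centre of the underside.
Things that resemble listed ones, but are neither listed nor needed, are in the scene too. Leave any pink look-alike of the reamer alone.

How it is judged (in metres and radians):
On the way, in this order (a step that is already met when the one before it is completed fails the run):
1. the strainer lies nested in the juicer's bowl and has been let go (z of strainer in the frame of juicer below 0.0645 m and horizontal distance between strainer and juicer below 0.005 m and angle between strainer's own z axis and vertical below 0.06 rad and contact force between the fingers and strainer below 0.2 N and linear speed of strainer below 0.02 m/s), for 0.2 s.
2. the reamer's slots have meshed with the splines and it sits fully home on the shaft (z of strainer in the frame of juicer below 0.0645 m and horizontal distance between strainer and juicer below 0.005 m and angle between strainer's own z axis and vertical below 0.06 rad and z of reamer in the frame of drive_shaft below 0.0035 m and horizontal distance between reamer and drive_shaft below 0.004 m and angle between reamer's own z axis and vertical below 0.08 rad and (angle between the x axis of reamer and the x axis of drive_shaft, either way round below 0.2 rad or angle between the x axis of reamer and the y axis of drive_shaft, either way round below 0.2 rad)), for 0.2 s.
At the end, for the whole second after the job is handed in: Strainer on the bowl floor (4.5 mm in height, 5 mm off centre, 0.06 rad tilt), not held; reamer meshed and home on the shaft (3.5 mm in height, 4 mm off axis, 0.08 rad tilt, slots within 0.2 rad of the splines), gripped, and holding the switch down by more than 3 mm (all of step 2 and value of joint motor_switch above 0.003 m and contact force between the fingers and reamer above 1 N and contact force between the fingers and strainer below 0.2 N); the arm keeps its last pose, push and grip.
It fails at once if the lemon is moved by more than 3 cm (distance of lemon from where it was at the start of the episode above 0.03 m).
It fails at once if the mug is moved by more than 3 cm (distance of mug from where it was at the start of the episode above 0.03 m).
It fails at once if the kitchen timer is moved by more than 3 cm (distance of timer from where it was at the start of the episode above 0.03 m).
It also fails if it takes over 58 s, if anything falls off the work surface, if the arm or the gripper's body presses on something with over 40 N, if the wrist force passes 120 N, or if a joint passes its speed limit or range.

### The arm

A 6-joint arm with a two-finger parallel gripper is mounted at the origin on a cart in front of the work surface, level with it; the furniture and walls round the work are solid. World frame = base frame: x ahead of the robot, y to its left, z up, the work surface at z = 0. Lengths are in mm, angles in rad, forces in N, time in s.
With the tool pointing down it reaches from about 300 to 775 mm from the base axis. Payload 14.6 kg.
Tool frame: the origin (TCP) lies between the finger pads; the fingertips stand manip.tip_reach ahead of it and the grasp point (between the pads) lies 5 mm behind it (manip.tip_reach is the distance from the TCP to the fingertips, in mm); z points along the fingers, y is the line along which they close (so a half turn about z gives the same grasp; the last joint's range is limited). The gripper opens to 94 mm and grips with 3 to 60 N. Pads are 16 mm wide; open, the fingers measure 119 mm over their backs; the gripper's body (75 mm by 177 mm) begins 78 mm behind the grasp point.
Start: joints at [1.157, 0.3, 1.521, -0, 1.321, -0.067], TCP at [186.936, 517.247, 219.446] pointing down, gripper open.
Joint ranges: [-3.03, 3.03], [-0.79, 2.21], [0.23, 2.52], [-1.04, 4.18], [0, 3.07], [-2.55, 2.55]. Speed limits (rad/s): [2.22, 2.22, 2.57, 3.14, 3.14, 3.14].

### API

Orientations are given as [roll, pitch, yaw] about the fixed x, y, z axes, in that order (R = Rz(yaw) Ry(pitch) Rx(roll)).
In Python, from cell import manip gives the robot as it stands. The module is installed in compiled form; this text tells all that it offers.
- The arm moves only by the shell command python3 -m creep 'ROWS' [FORCE]. ROWS is JSON, a list of rows, each a list of 3 entries, a list of its own where there are three numbers: the opening, from -1 (shut) to 1 (fully open), then the shift along the tool's x, y, z in cm, then the turn about the tool's z in units of 5 degrees (1.0 is 5 degrees). In form: [[grip, [tx, ty, tz], roll], ...]. A call has 1 to 12 rows; each row is the pose to reach, as a shift and turn from the pose commanded when the call began, along the tool's axes at that moment; what a row does not reach only later rows make up. A row lasts 1/10 s, in which the tool goes at most 50 mm and 8.59 degrees, less where a joint would pass 70% of its speed; a pose out of reach is approached as far as the arm can. A call with a gripper value outside its range is refused whole. The fingers move at their own pace and stop on an object; FORCE is the grip in N (left out, the last holds). Time passes only in rows, so rows that repeat a pose let the fingers close. It gives the time, the measured TCP pose, the force, the opening and the grip force at its end, in the units of the state.
- manip.read_state(): the state, without advancing time (a new reading comes with each control period).
- manip.camera(name): name is "scene" or "top"; returns the picture (384x512x3 uint8, red, green, blue); there is no depth.
- manip.camera_params(name): a dict with "fovy" (degrees; the focal length in pixels is half the picture's height over the tangent of half this angle, whatever the lens; pixels are square), "cx", "cy" (the principal point, pixels), "k1" (the pictures are not rectified: a ray, as slopes to the right and down, at radius r is drawn at 1 + k1 r^2 times it, then the intrinsics apply), "origin" and "attitude" of the camera in the world. Camera axes: x right, y down, z forward; pixel columns grow to the right and rows downward; lengths in mm; the calibration is good to about 2 mm. A picture is of the moment at which its call begins. camera_params takes no time and is no camera call.
- manip.sign_off(): hands the job in; it is judged then, once.
The state is a dict: "clock": time; "joints": joint angles; "qd": joint speeds; "effort": joint torques, N m; "eef_pos": TCP position; "eef_rot": TCP orientation; "wrist_force": force on the tool from outside, world axes, zero at the start; "moment": the same for the moment, N m; "finger_gap": finger opening in mm; "finger_force": force on a finger pad.
Only numpy, scipy, OpenCV 4.12 (cv2) and the standard library are available. Lean on these libraries where they do the work, as an engineer would, in place of code of your own. Each camera call takes 0.05 s, during which the arm holds its last target. There are 200 camera calls.

## Working session

There is one attempt and no reset: what is moved stays moved. The work goes in short steps, Python scripts to look and compute and a shell command to move; the robot and the scene stay as the last step left them, time stands still between calls to the robot, and variables do not carry over. Pictures are saved under pics/ and viewed, at most 10 in all, crops included, and the job is handed in when it is done.

```bash
mkdir -p pics
cat > h.py <<'E'
import numpy as np, cv2
from scipy.spatial.transform import Rotation as R
from cell import manip
def snap(n,f):
    im=manip.camera(n); cv2.imwrite('pics/'+f+'.png',im[...,::-1]); return im
def ray(n,u,v,p=None):
    p=p or manip.camera_params(n); f=192/np.tan(np.radians(p['fovy'])/2)
    K=np.array([[f,0,p['cx']],[0,f,p['cy']],[0,0,1]])
    s=cv2.undistortPoints(np.array([[[u,v]]],float),K,np.array([p['k1'],0,0,0.]))[0,0]
    a=np.array(p['attitude']); 
    M=a if a.shape==(3,3) else R.from_euler('xyz',a).as_matrix()
    d=M@np.array([s[0],s[1],1]); return np.array(p['origin']),d
def atz(n,u,v,z):
    o,d=ray(n,u,v); return o+d*(z-o[2])/d[2]
def tri(*r):
    A=0;b=0
    for o,d in r:
        d=d/np.linalg.norm(d);P=np.eye(3)-np.outer(d,d);A=A+P;b=b+P@o
    return np.linalg.solve(A,b)
def proj(n,X):
    p=manip.camera_params(n); f=192/np.tan(np.radians(p['fovy'])/2)
    a=np.array(p['attitude']);M=a if a.shape==(3,3) else R.from_euler('xyz',a).as_matrix()
    c=(np.array(X)-p['origin'])@M; s=c[:2]/c[2]; s=s*(1+p['k1']*(s@s)); return f*s+[p['cx'],p['cy']]
E
python3 - <<'E'
from h import *
a=snap('scene','s0');b=snap('top','t0')
cv2.imwrite('pics/both.png',np.vstack([cv2.resize(a,(400,300)),cv2.resize(b,(400,300))])[...,::-1])
for n in('scene','top'):print(manip.camera_params(n))
print(manip.tip_reach,manip.read_state())
E
```

```text
{'fovy': 50.623301629112134, 'cx': 249.03320063700272, 'cy': 188.67528473894183, 'k1': -0.09043623936129158, 'origin': array([-128.31733882, -538.53840546,  918.08797174]), 'attitude': array([-2.38385754,  0.01907141, -0.96868472])}
{'fovy': 48.57541911166437, 'cx': 256.0193876840866, 'cy': 192.60351735739744, 'k1': -0.11625686111939246, 'origin': array([ 418.9535085 ,  -72.41505507, 1424.33954403]), 'attitude': array([-3.08543071,  0.00785749, -1.58730242])}
14.0 {'clock': 0.1, 'joints': array([ 1.15741814e+00,  3.00406805e-01,  1.52149963e+00,  6.05576001e-06,
        1.32068963e+00, -6.65892356e-02]), 'qd': array([-2.49002735e-05, -3.46369544e-03,  1.62028854e-05, -7.16878981e-04,
        9.96957939e-04, -3.72774096e-04]), 'effort': array([ 1.30228822e-03, -5.32640755e+01, -3.53281546e+01,  7.08701299e-02,
        2.34567525e-02, -9.91725665e-05]), 'eef_pos': array([186.84466196, 517.06582229, 218.95604316]), 'eef_rot': array([-3.14059186e+00, -7.26196142e-05,  2.79480216e+00]), 'wrist_force': array([ 0.25691207, -0.29991458, -1.05659696]), 'moment': array([-0.04467853, -0.02957655, -0.02022195]), 'finger_force': 0.0, 'finger_gap': 94.01948272923367}
```

View pics/s0.png

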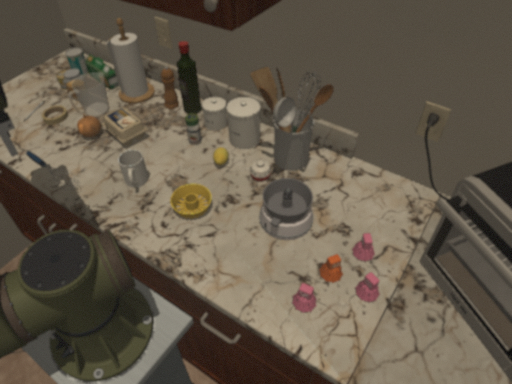

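View pics/t0.png

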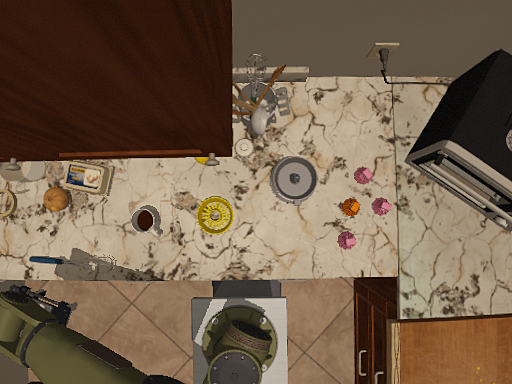

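Scene view: the juicer is at (287,205), the yellow strainer at (191,200) and the orange reamer at (331,268). Look-alikes are pink at (305,297), (364,247) and (369,287), and the yellow lemon at (220,156). In the top view the juicer is at (295,178), strainer (215,215) and orange reamer (351,207). I choose the orange one and check it in close crops.

Run:
```python
from h import *
a=cv2.imread('pics/s0.png');b=cv2.imread('pics/t0.png')
def c(im,u,v,w,h):return cv2.resize(im[v:v+h,u:u+w],(400,300),interpolation=cv2.INTER_CUBIC)
# scales: 8x (50x37.5) ->use 48x36
o=np.vstack([np.hstack([c(a,257,170,64,48),c(a,310,250,48,36)]),np.hstack([c(b,263,154,64,48),c(b,327,189,48,36)])])
cv2.imwrite('pics/c1.png',o)
o=np.hstack([c(a,160,176,64,48),c(b,183,191,64,48)])
cv2.imwrite('pics/c2.png',o)
```

```text
(no output)
```

View pics/c1.png

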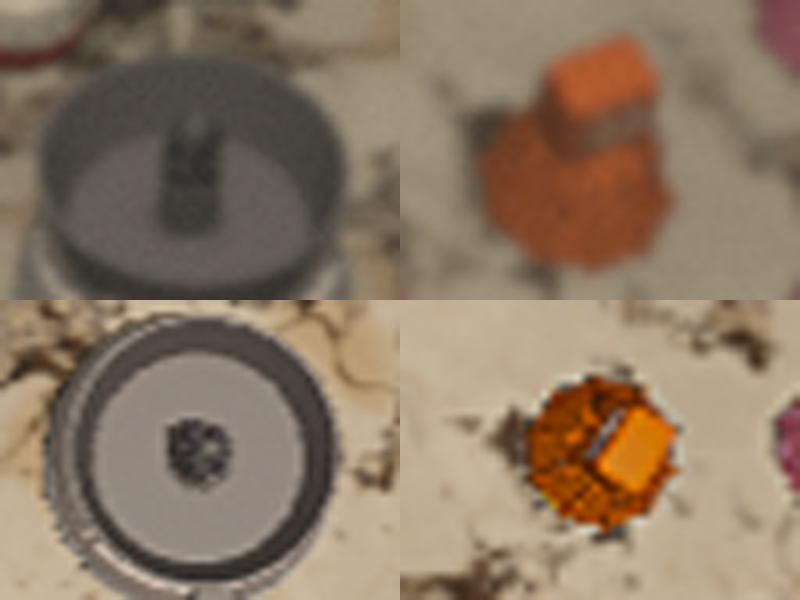

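View pics/c2.png

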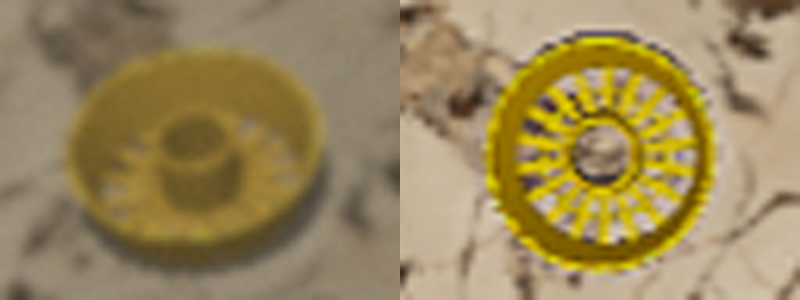

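The crops confirm the orange reamer with its long grip side slanted. The strainer chimney top is at scene (191.7,198.0) and top (215.2,215.2). The shaft tip is at scene ~(287.8,187). I'll average frames to measure the positions and the two yaws.

Run:
```python
from h import *
A={n:np.mean([manip.camera(n).astype(float) for _ in range(8)],0) for n in('scene','top')}
for n in A: np.save(n+'.npy',A[n])
def c(im,u,v,w,h):return cv2.resize(im[v:v+h,u:u+w],(400,300),interpolation=cv2.INTER_CUBIC)
t,s=A['top'],A['scene']
def st(x):
    return np.clip((x-x.min())/(np.percentile(x,99.5)-x.min())*255,0,255)
o=np.vstack([np.hstack([st(c(t,284,169,24,18)),st(c(s,276,178,24,18))]),np.hstack([st(c(t,333,194,40,30)),st(c(s,314,249,40,30))])])
cv2.imwrite('pics/c3.png',o[...,::-1])
# strainer
print('chim',tri(ray('scene',191.7,198.0),ray('top',215.2,215.2)))
print('shaft tip',tri(ray('scene',287.8,186.9),ray('top',294.9,178.7)))
print('bowl floor',atz('top',294.5,178.7,60))
# yellow mask in top
h=cv2.cvtColor(t.astype(np.uint8),cv2.COLOR_RGB2HSV)
m=((h[...,0]>22)&(h[...,0]<34)&(h[...,1]>150)).astype(np.uint8); m[:170]=0;m[:,:150]=0;m[:,260:]=0
cs,_=cv2.findContours(m,0,1); k=max(cs,key=cv2.contourArea);e=cv2.fitEllipse(k);print('rim',e,atz('top',*e[0],34))
m=((h[...,0]>5)&(h[...,0]<22)&(h[...,1]>200)).astype(np.uint8); m[:,:325]=0;m[:,375:]=0;m[:180]=0;m[235:]=0
cs,_=cv2.findContours(m,0,1); k=max(cs,key=cv2.contourArea);e=cv2.fitEllipse(k);print('reamer base',e,atz('top',*e[0],8))
```

```text
chim [426.6501079   70.82822175  33.0777256 ]
shaft tip [ 534.25846628 -185.69545899  134.29299547]
bowl floor [ 538.54599784 -187.55210813   60.        ]
rim ((214.59344482421875, 215.1435089111328), (35.60538101196289, 36.57074737548828), 179.37551879882812) [425.76604779  73.90237261  34.        ]
reamer base ((350.593505859375, 206.9501953125), (15.929173469543457, 16.647905349731445), 13.442994117736816) [ 445.38642741 -377.82944736    8.        ][ WARN:0@23.568] global loadsave.cpp:1063 imwrite_ Unsupported depth image for selected encoder is fallbacked to CV_8U.
```

View pics/c3.png

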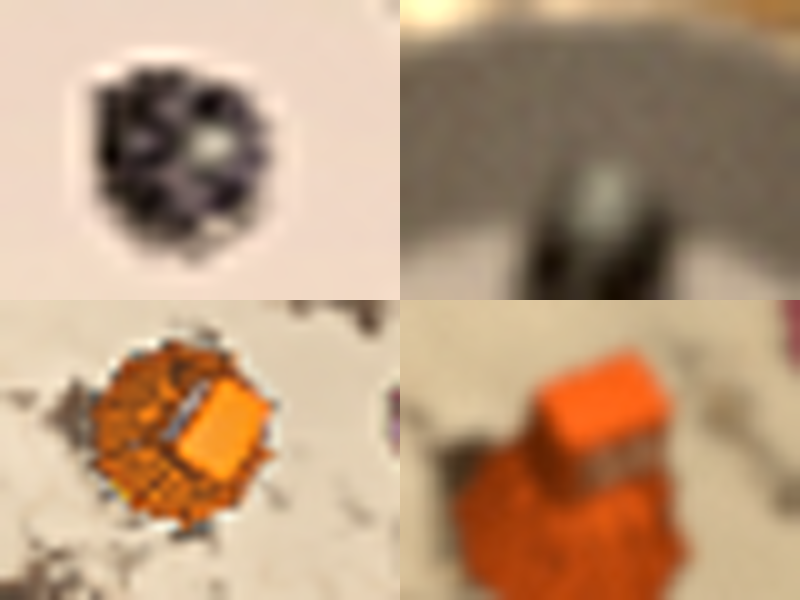

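Shaft crop (top): the pin tip is at (296.2,177.1), with a faint cross around it. In the scene the tip is at (287.8,188). Grip top centre: top (355.05,206.5), scene (334.25,258.15). I'll fit the yaws by model.

```bash
cat > fit.py <<'E'
from h import *
from scipy.optimize import minimize
t=np.load('top.npy');s=np.load('scene.npy')
tip=tri(ray('scene',287.8,188),ray('top',296.2,177.1));print('tip',tip)
g=tri(ray('scene',334.25,258.15),ray('top',355.05,206.5));print('grip top',g)
def px(x,y,sc,ou,ov):return ou+x/sc-.5+.5/sc,ov+y/sc-.5+.5/sc
P=[atz('top',*px(x,y,10,333,194),70)for x,y in((222,78),(272,108),(228,182),(178,150))];print(np.round(P,1),np.mean(P,0))
Q=[atz('scene',*px(x,y,10,314,249),70)for x,y in((140,90),(240,50),(272,100),(175,145))];print(np.round(Q,1),np.mean(Q,0))
for p in(P,Q):print([float(np.degrees(np.arctan2(*(p[j]-p[i])[[1,0]]))) for i,j in((0,1),(1,2),(3,2),(0,3))])
# juicer: circle fits of floor in top via gradients
gr=cv2.cvtColor(t.astype(np.float32),cv2.COLOR_RGB2GRAY)
def edges(cx,cy,z,r,dr,name='top',gr=gr,sign=1):
    out=[]
    for a in np.radians(np.arange(0,360,5)):
        rr=np.arange(r-dr,r+dr,.5)
        uv=np.array([proj(name,[cx+q*np.cos(a),cy+q*np.sin(a),z])for q in rr],np.float32)
        v=cv2.remap(gr,uv[:,:1],uv[:,1:],cv2.INTER_LINEAR)[:,0]
        d=np.gradient(cv2.GaussianBlur(v[:,None],(1,9),0)[:,0])*sign; i=d[3:-3].argmax()+3
        out.append([cx+rr[i]*np.cos(a),cy+rr[i]*np.sin(a)])
    x=np.array(out);keep=np.ones(len(x),bool)
    for _ in range(4):
        A=np.c_[2*x,np.ones(len(x))];c=np.linalg.lstsq(A[keep],(x**2).sum(1)[keep],rcond=None)[0]
        R0=np.sqrt(c[2]+c[0]**2+c[1]**2);e=abs(np.hypot(*(x-c[:2]).T)-R0);keep=e<max(1.5,1.5*np.median(e))
    return c[:2],R0,np.median(e)
print('floor',edges(537,-187,60,55,7,sign=-1))
print('rim in',edges(535,-187,100,66,6,sign=1),edges(535,-187,100,66,6,sign=-1))
E
python3 fit.py
```

```text
tip [ 537.76196779 -187.64484205  128.54922798]
grip top [ 445.88631866 -380.08613804   68.01309062]
[[ 461.9 -378.4   70. ]
 [ 452.  -394.3   70. ]
 [ 428.6 -379.4   70. ]
 [ 439.1 -363.5   70. ]] [ 445.40808927 -378.90475838   70.        ]
[[ 437.5 -366.4   70. ]
 [ 462.  -381.9   70. ]
 [ 452.9 -395.2   70. ]
 [ 427.9 -381.    70. ]] [ 445.07327203 -381.11237636   70.        ]
[-121.87368981509883, 147.50825193881755, -123.55224029843079, 146.86897684018697]
[-32.32004880070331, -124.36956561068949, -29.476928315232595, -123.53202857735295]
floor (array([ 537.94001238, -186.67007012]), np.float64(54.41039885471854), np.float64(0.40908886406311495))Traceback (most recent call last):
  File "fit.py", line 26, in <module>
    print('rim in',edges(535,-187,100,66,6,sign=1),edges(535,-187,100,66,6,sign=-1))
                   ~~~~~^^^^^^^^^^^^^^^^^^^^^^^^^^
  File "fit.py", line 16, in edges
    uv=np.array([proj(name,[cx+q*np.cos(a),cy+q*np.sin(a),z])for q in rr],np.float32)
                 ~~~~^^^^^^^^^^^^^^^^^^^^^^^^^^^^^^^^^^^^^^^^
  File "h.py", line 21, in proj
    p=manip.camera_params(n); f=192/np.tan(np.radians(p['fovy'])/2)
ValueError: time passes only in moves, steps and waits
```

```bash
python3 - <<'E'
import re
x=open('h.py').read()
x=x.replace("def snap","import pickle,os\nif not os.path.exists('cp.pkl'):pickle.dump({n:manip.camera_params(n) for n in('scene','top')},open('cp.pkl','wb'))\nCP=pickle.load(open('cp.pkl','rb'))\ndef snap",1)
x=x.replace("p or manip.camera_params(n)","p or CP[n]").replace("p=manip.camera_params(n)","p=CP[n]")
open('h.py','w').write(x)
y=open('fit.py').read().split("print('rim in'")[0].replace("print('floor'","FL=('floor'")
open('fit.py','w').write(y)
E
cat > fit2.py <<'E'
from fit import *
gs=cv2.cvtColor(s.astype(np.float32),cv2.COLOR_RGB2GRAY); bl=t[...,2].astype(np.float32)
print('strainer rim top(blue)',edges(426,72,34,60,6,gr=bl,sign=1))
print('scene chim z36',atz('scene',191.7,198,36),'top',atz('top',215.2,215.2,36))
print('scene tip130',atz('scene',287.8,188,130),atz('top',296.2,177.1,130))
# yaw fit of splines, top view: labels by supersampled ray casting
S=6;u0,v0,w,h=286,169,18,18
uu,vv=np.meshgrid(np.arange(w*S)/S+u0-.5+.5/S,np.arange(h*S)/S+v0-.5+.5/S)
pts=np.stack([uu.ravel(),vv.ravel()],1)
o=CP['top']['origin']
def plane(z):return np.array([atz('top',*q,z)[:2] for q in pts])
Z={z:plane(z) for z in(60,105,110,115,120,122,126)}
def labels(c,yaw):
    L=np.zeros(len(pts),int);R2=np.array([[np.cos(yaw),np.sin(yaw)],[-np.sin(yaw),np.cos(yaw)]])
    def q(z):return (Z[z]-c)@R2.T
    def cross(p):a=abs(p);return ((a.min(1)<2.75)&(a.max(1)<12))
    L[np.hypot(*q(105).T)<13.5]=1
    for z in(110,115):L[cross(q(z))]=2
    L[cross(q(120))]=3
    for z,r in((120,5.5),(122,5.5),(126,3.5)):L[np.hypot(*q(z).T)<r]=4
    return L
img=gr[v0:v0+h,u0:u0+w]
def cost(c,yaw):
    L=labels(c,yaw);F=[]
    for k in range(5):
        m=(L==k).astype(float).reshape(h,S,w,S).mean((1,3));F.append(cv2.GaussianBlur(m,(0,0),.5).ravel())
    A=np.array(F).T;x,_,_,_=np.linalg.lstsq(A,img.ravel(),rcond=None);return ((A@x-img.ravel())**2).mean(),x
res=[]
for y in range(0,90,3):
    b=min(((cost(np.array([cx,cy]),np.radians(y)),cx,cy) for cx in np.arange(533,542,1.5) for cy in np.arange(-191,-183,1.5)),key=lambda r:r[0][0])
    res.append((round(b[0][0],1),y,b[1],b[2],np.round(b[0][1])))
for r in sorted(res,key=lambda r:r[0])[:8]:print(r)
print([ (r[1],r[0]) for r in res])
E
python3 fit2.py | tail -14
```

```text
[-121.87368981509883, 147.50825193881755, -123.55224029843079, 146.86897684018697]
[-32.32004880070331, -124.36956561068949, -29.476928315232595, -123.53202857735295]
strainer rim top(blue) (array([425.93587753,  73.97860843]), np.float64(60.851446900752656), np.float64(0.7139824421308418))
scene chim z36 [425.83650189  67.56954164  36.        ] top [425.54145237  71.70770111  36.        ]
scene tip130 [ 537.00208708 -188.80680441  130.        ] [ 537.22858232 -186.95301055  130.        ]
(np.float64(278.7), 6, np.float64(537.5), np.float64(-183.5), array([132.,  25., 115.,  77.,  88.]))
(np.float64(279.6), 9, np.float64(537.5), np.float64(-183.5), array([132.,  25., 120.,  77.,  89.]))
(np.float64(282.2), 3, np.float64(537.5), np.float64(-183.5), array([132.,  29.,  84.,  77.,  88.]))
(np.float64(283.0), 0, np.float64(537.5), np.float64(-183.5), array([132.,  31.,  67.,  78.,  88.]))
(np.float64(283.2), 87, np.float64(537.5), np.float64(-183.5), array([132.,  30.,  58.,  80.,  88.]))
(np.float64(284.0), 12, np.float64(537.5), np.float64(-183.5), array([132.,  27., 108.,  75.,  89.])
[... 252 characters left out ...]
), (6, np.float64(278.7)), (9, np.float64(279.6)), (12, np.float64(284.0)), (15, np.float64(289.2)), (18, np.float64(293.5)), (21, np.float64(297.2)), (24, np.float64(300.8)), (27, np.float64(303.5)), (30, np.float64(306.5)), (33, np.float64(308.3)), (36, np.float64(309.2)), (39, np.float64(309.4)), (42, np.float64(309.8)), (45, np.float64(309.8)), (48, np.float64(309.3)), (51, np.float64(309.6)), (54, np.float64(309.6)), (57, np.float64(309.4)), (60, np.float64(308.3)), (63, np.float64(307.0)), (66, np.float64(305.3)), (69, np.float64(303.3)), (72, np.float64(299.5)), (75, np.float64(293.7)), (78, np.float64(289.7)), (81, np.float64(286.2)), (84, np.float64(284.8)), (87, np.float64(283.2))]
```

```bash
python3 - <<'E'
x=open('fit2.py').read()
x=x.replace("(60,105,110,115,120,122,126)}","(60,64,72,80,90,98,105,108,110,112,115,118,120,122,124,126)}")
x=x.replace("    L[np.hypot(*q(105)","    L[np.hypot(*q(60).T)<19]=6\n    for z in(64,72,80,90,98,105):L[np.hypot(*q(z).T)<13.5]=5\n    L[np.hypot(*q(105)",1)
x=x.replace("for z in(110,115)","for z in(108,110,112,115,118)").replace("range(5)","range(7)")
x=x.replace("np.arange(533,542,1.5)","np.arange(535.5,540.1,1.)").replace("np.arange(-191,-183,1.5)","np.arange(-190,-184.9,1.)")
x=x.replace("    return L","    return L",1)
open('fit2.py','w').write(x)
E
python3 fit2.py | tail -9
```

```text
(np.float64(107.9), 87, np.float64(539.5), np.float64(-185.0), array([139.,  47., 112.,  74.,  87.,  44., 103.]))
(np.float64(108.4), 84, np.float64(539.5), np.float64(-185.0), array([139.,  48., 112.,  71.,  87.,  43., 103.]))
(np.float64(108.8), 3, np.float64(539.5), np.float64(-185.0), array([139.,  49., 104.,  71.,  87.,  43., 103.]))
(np.float64(109.1), 0, np.float64(539.5), np.float64(-185.0), array([139.,  48., 108.,  72.,  87.,  43., 103.]))
(np.float64(110.1), 81, np.float64(539.5), np.float64(-185.0), array([139.,  51.,  97.,  71.,  87.,  43., 103.]))
(np.float64(110.9), 78, np.float64(539.5), np.float64(-185.0), array([139.,  52.,  98.,  69.,  87.,  43., 103.]))
(np.float64(111.6), 6, np.float64(539.5), np.float64(-185.0), array([139.,  53.,  95.,  68.,  87.,  43., 103.]))
(np.float64(112.2), 75, np.float64(539.5), np.float64(-185.0), array([139.,  52.,  93.,  71.,  87.,  43., 103.]))
[(0, np.float64(109.1)), (3, np.float64(108.8)), (6, np.float64(111.6)), (9, np.float64(112.9)), (12, np.float64(114.0)), (15, np.float64(114.4)), (18, np.float64(115.4)), (21, np.float64(115.9)), (24, np.float64(116.0)), (27, np.float64(115.9)), (30, np.float64(115.9)), (33, np.float64(115.4)), (36, np.float64(114.6)), (39, np.float64(113.9)), (42, np.float64(112.8)), (45, np.float64(113.0)), (48, np.float64(113.5)), (51, np.float64(113.8)), (54, np.float64(115.2)), (57, np.float64(116.6)), (60, np.float64(116.8)), (63, np.float64(117.1)), (66, np.float64(116.9)), (69, np.float64(115.6)), (72, np.float64(113.4)), (75, np.float64(112.2)), (78, np.float64(110.9)), (81, np.float64(110.1)), (84, np.float64(108.4)), (87, np.float64(107.9))]
```

Measured: chimney about (425.8,71.5), juicer/shaft about (538,-187), reamer (445.2,-380) with its x axis at -32°. The spline yaw is near 0 (mod 90°), which is only a weak fit, so I'll search by turning. Now moving over the strainer with the tool at yaw 90° (tool x = world y, y = world x).

```bash
python3 -m creep '[[0.25,[-37.6,-33.7,0],14],[0.25,[-37.6,-33.7,0],14],[0.25,[-37.6,-33.7,0],14],[0.25,[-37.6,-33.7,0],14],[0.25,[-37.6,-33.7,0],14],[0.25,[-37.6,-33.7,0],14],[0.25,[-37.6,-33.7,0],14],[0.25,[-37.6,-33.7,0],14],[0.25,[-37.6,-33.7,0],14],[0.25,[-37.6,-33.7,0],14],[0.25,[-37.6,-33.7,0],14],[0.25,[-37.6,-33.7,0],14]]' 20
```

```text
clock: 2.1
eef_pos: [426.2, 71.6, 219.3]
eef_rot: [-3.141, -0.0, 1.57]
wrist_force: [-0.5, 0.5, 0.9]
finger_gap: 58.6
finger_force: 0.0
```

```bash
python3 -m creep '[[0.25,[0,0,4],0],[0.25,[0,0,8],0],[0.25,[0,0,12],0],[0.25,[0,0,14.5],0],[0.25,[0,0,16.5],0],[0.25,[0,0,18],0],[0.25,[0,0,19],0],[0.25,[0,0,19.3],0],[0.25,[0,0,19.3],0]]' 20
python3 - <<'E'
from h import *
a=snap('scene','s1')
cv2.imwrite('pics/c4.png',cv2.resize(a[150:240,130:250],(800,600),interpolation=2)[...,::-1])
E
```

```text
clock: 3.0
eef_pos: [425.9, 73.0, 26.6]
eef_rot: [-3.142, -0.0, 1.574]
wrist_force: [0.0, -0.1, -0.3]
finger_gap: 59.0
finger_force: 0.0
```

View pics/c4.png

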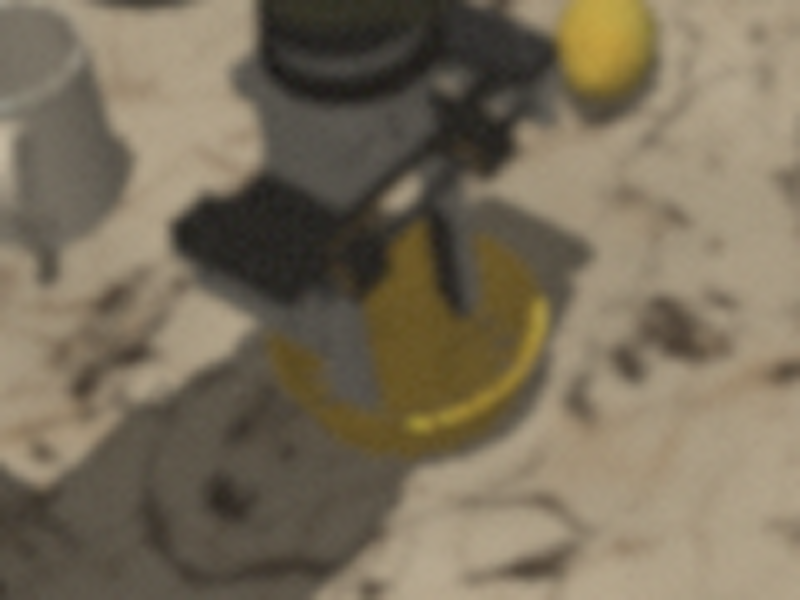

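The scene crop shows both fingers inside the basket, either side of the chimney, with no contact force. Gripping, then a short lift.

```bash
python3 -m creep '[[-1,[0,0,0],0],[-1,[0,0,0],0],[-1,[0,0,0],0],[-1,[0,0,0],0],[-1,[0,0,0],0],[-1,[0,0,0],0],[-1,[0,0,-3],0],[-1,[0,0,-8],0],[-1,[0,0,-12],0],[-1,[0,0,-16],0],[-1,[0,0,-18],0],[-1,[0,0,-18],0]]' 25
```

```text
clock: 4.25
eef_pos: [426.9, 72.6, 208.9]
eef_rot: [3.137, -0.0, 1.573]
wrist_force: [-0.4, 0.2, -1.2]
finger_gap: 40.0
finger_force: 25.0
```

```bash
python3 -m creep '[[-1,[-3,-4,0],0],[-1,[-7,-5,0],0],[-1,[-11.5,-5,0],0],[-1,[-16,-5,0],0],[-1,[-20.5,-5,0],0],[-1,[-23.5,-3,0],0],[-1,[-25.9,1,0],0],[-1,[-25.9,5,0],0],[-1,[-25.9,8.5,0],0],[-1,[-25.9,11,0],0],[-1,[-25.9,11.1,0],0],[-1,[-25.9,11.1,0],0]]'
python3 - <<'E'
from h import *
a=snap('scene','s2');b=snap('top','t2')
o=np.vstack([cv2.resize(a[130:250,220:380],(533,400),interpolation=2)[:300],cv2.resize(b[130:220,245:365],(533,400),interpolation=2)[:300]])
o=np.hstack([cv2.resize(a[140:240,240:340],(400,400),interpolation=2),cv2.resize(b[130:230,245:345],(400,400),interpolation=2)])
cv2.imwrite('pics/c5.png',o[...,::-1])
E
```

```text
clock: 5.45
eef_pos: [537.1, -186.0, 204.6]
eef_rot: [-3.139, -0.001, 1.573]
wrist_force: [-0.2, 0.4, -0.2]
finger_gap: 40.1
finger_force: 25.0
```

View pics/c5.png

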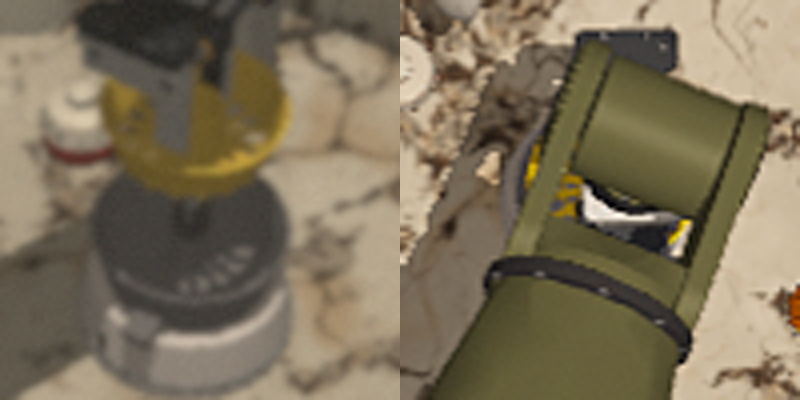

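The scene crop shows the strainer above the shaft, with its rim spanning columns ~265.5–312.5 (mid 289.0). The juicer rim spans 263–312.5 (mid 287.8). Comparing with projections.

Run:
```python
from h import *
for X in([537.1,-186,212],[538,-187,100],[547.1,-186,212],[537.1,-176,212]):
    print(X,proj('scene',X))
# exact silhouette columns: circle extents
for c,r,z in(([537.1,-186],60,212),([538,-187],70,100)):
    q=np.array([proj('scene',[c[0]+r*np.cos(a),c[1]+r*np.sin(a),z]) for a in np.linspace(0,6.28,90)]);print(q.min(0),q.max(0))
a=cv2.imread('pics/s2.png');h=cv2.cvtColor(a,cv2.COLOR_BGR2HSV)
m=((h[...,0]>20)&(h[...,0]<34)&(h[...,1]>110)); m[:140]=0;m[200:]=0;m[:,:250]=0;m[:,330:]=0
ys,xs=np.nonzero(m);print(xs.min(),xs.max(),ys.min(),ys.max(),np.sort(xs)[[5,-5]])
```

```text
[537.1, -186, 212] [288.4820127 165.2189629]
[538, -187, 100] [286.86409923 195.07981073]
[547.1, -186, 212] [290.4885993  162.96692442]
[537.1, -176, 212] [285.08745901 163.73014524]
[264.76738657 149.58017937] [312.29814906 182.18739338]
[261.23126042 176.96003836] [312.61423077 214.83597626]
265 312 153 189 [266 312]
```

```bash
python3 -m creep '[[-1,[0,0.1,2],0],[-1,[0,0.1,4],0],[-1,[0,0.1,5.5],0],[-1,[0,0.1,6.5],0],[-1,[0,0.1,7.3],0],[-1,[0,0.1,8],0],[-1,[0,0.1,8.5],0],[-1,[0,0.1,8.5],0]]'; python3 -c "
from h import *
print(manip.read_state()['moment'])"
```

```text
clock: 6.35
eef_pos: [538.4, -186.2, 121.0]
eef_rot: [-3.141, -0.0, 1.573]
wrist_force: [-0.6, 0.5, -1.3]
finger_gap: 40.0
finger_force: 25.0
[-0.06204693  0.11892922  0.02856349]
```

```bash
python3 -m creep '[[-1,[0,0,0.8],0],[-1,[0,0,1.6],0],[-1,[0,0,2.2],0],[-1,[0,0,2.7],0],[-1,[0,0,3],0],[-1,[0,0,3.2],0],[-1,[0,0,3.3],0],[-1,[0,0,3.3],0]]'
```

```text
clock: 7.15
eef_pos: [538.8, -186.4, 88.6]
eef_rot: [3.141, 0.0, 1.573]
wrist_force: [0.7, -1.1, -0.3]
finger_gap: 40.0
finger_force: 25.0
```

```bash
python3 -m creep '[[-1,[0,0,0.1],0],[-1,[0,0,0.2],0],[-1,[0,0,0.3],0],[-1,[0,0,0.3],0]]'
```

```text
clock: 7.55
eef_pos: [539.3, -186.8, 87.0]
eef_rot: [3.139, 0.002, 1.573]
wrist_force: [-1.8, -2.2, 12.1]
finger_gap: 40.3
finger_force: 25.0
```

Contact at 87.0 mm, which matches the floor height of 86.6. Releasing and rising.

```bash
python3 -m creep '[[0.2,[0,0,0.1],0],[0.2,[0,0,0],0],[0.2,[0,0,0],0],[0.2,[0,0,0],0],[0.2,[0,0,0],0],[0.2,[0,0,-2],0],[0.2,[0,0,-6],0],[0.2,[0,0,-10],0],[0.2,[0,0,-13],0],[0.2,[0,-5,-13],0],[0.2,[0,-10,-13],0],[0.2,[0,-15,-13],0]]'
python3 - <<'E'
from h import *
a=np.mean([manip.camera('scene').astype(float) for _ in range(4)],0)
b=np.mean([manip.camera('top').astype(float) for _ in range(4)],0)
np.save('t3.npy',b);np.save('s3.npy',a)
o=np.hstack([cv2.resize(a[165:245,247:327],(400,400),interpolation=2),cv2.resize(b[148:208,265:325],(400,400),interpolation=2)])
cv2.imwrite('pics/c6.png',np.clip(o,0,255)[...,::-1].astype(np.uint8))
E
```

```text
clock: 8.75
eef_pos: [386.8, -186.2, 215.1]
eef_rot: [-3.141, -0.0, 1.574]
wrist_force: [1.2, -1.0, 0.8]
finger_gap: 56.4
finger_force: 0.0
```

View pics/c6.png

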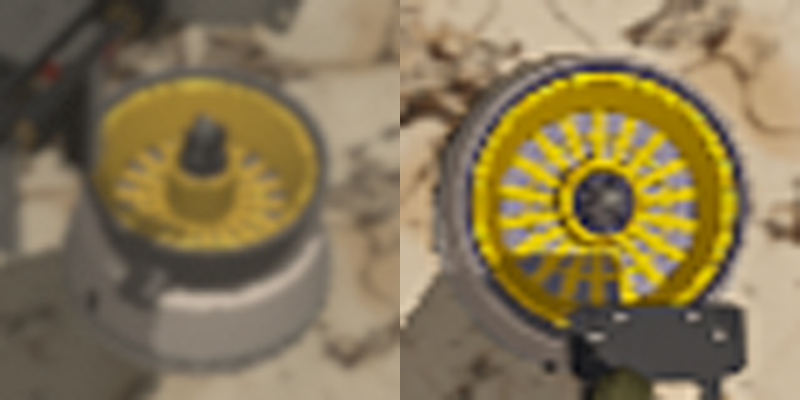

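The strainer is nested concentrically in the bowl, chimney round the post, free of the gripper (scene and top agree). Next, over to the orange reamer, turning the tool to yaw 147.5°.

```bash
python3 -m creep '[[0.1,[-5,1.5,0],-1.5],[0.1,[-10,3,0],-3],[0.1,[-15,4.5,0],-4.5],[0.1,[-19.4,5.7,0],-6],[0.1,[-19.4,5.7,0],-7.5],[0.1,[-19.4,5.7,0],-9],[0.1,[-19.4,5.7,0],-10.5],[0.1,[-19.4,5.7,3],-11.5],[0.1,[-19.4,5.7,6],-11.5],[0.1,[-19.4,5.7,8],-11.5],[0.1,[-19.4,5.7,8],-11.5]]'
python3 - <<'E'
from h import *
p=np.array(manip.read_state()['eef_pos']);y=manip.read_state()['eef_rot'][2]
d=np.array([445.2,-380])-p[:2];print('tool shift cm',(d[0]*np.cos(y)+d[1]*np.sin(y))/10,(d[0]*np.sin(y)-d[1]*np.cos(y))/10,(p[2]-56)/10,np.degrees(y))
E
```

```text
clock: 10.25
eef_pos: [445.7, -379.5, 132.1]
eef_rot: [3.14, -0.005, 2.577]
wrist_force: [-0.3, 0.3, 0.0]
finger_gap: 51.6
finger_force: 0.0
tool shift cm 0.016260400405732806 -0.06896603902678448 7.605520879676118 147.6636834634064
```

```bash
python3 -m creep '[[0.1,[0,-0.05,2],0],[0.1,[0,-0.05,4],0],[0.1,[0,-0.05,5.5],0],[0.1,[0,-0.05,6.5],0],[0.1,[0,-0.05,7.2],0],[0.1,[0,-0.05,7.5],0],[0.1,[0,-0.05,7.5],0]]'
python3 - <<'E'
from h import *
a=snap('scene','s4')
cv2.imwrite('pics/c7.png',cv2.resize(a[230:305,280:380],(800,600),interpolation=2)[...,::-1])
E
```

```text
clock: 10.95
eef_pos: [445.9, -381.0, 60.6]
eef_rot: [-3.142, 0.0, 2.577]
wrist_force: [0.5, -0.6, 0.4]
finger_gap: 51.6
finger_force: 0.0
```

View pics/c7.png

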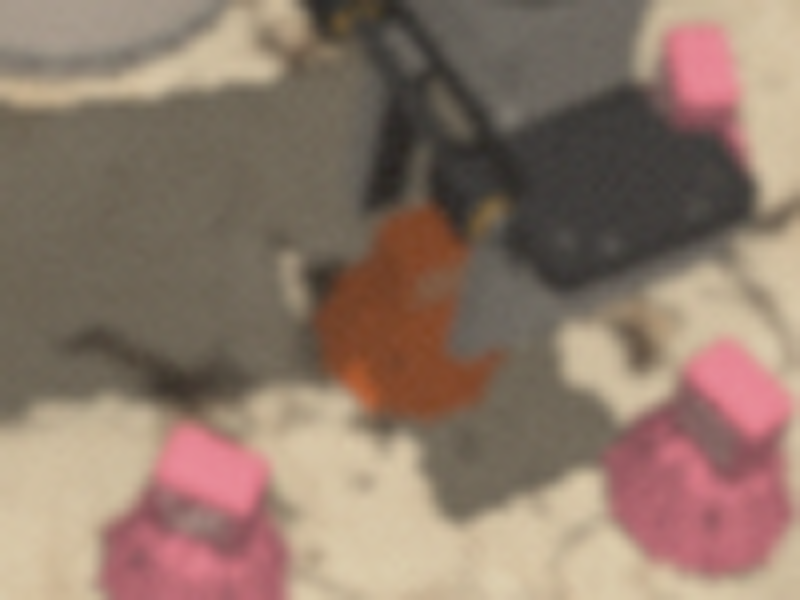

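The scene crop shows the fingers either side of the orange grip, and the pink ones are clear. Lowering 4 mm, closing and lifting a little.

```bash
python3 -m creep '[[0.1,[0,0,0.3],0],[0.1,[0,0,0.3],0],[-1,[0,0,0.3],0],[-1,[0,0,0.3],0],[-1,[0,0,0.3],0],[-1,[0,0,0.3],0],[-1,[0,0,0.3],0],[-1,[0,0,0.3],0],[-1,[0,0,0.3],0],[-1,[0,0,0.3],0]]' 40
```

```text
clock: 12.0
eef_pos: [445.8, -380.9, 57.5]
eef_rot: [3.142, 0.0, 2.577]
wrist_force: [0.1, 0.5, 0.4]
finger_gap: 21.8
finger_force: 40.0
```

```bash
python3 -m creep '[[-1,[0,0,-4],0],[-1,[0,0,-8],0],[-1,[0,0,-12],0],[-1,[0,0,-16],0],[-1,[0.5,4,-16],1.5],[-1,[1,8.5,-16],3],[-1,[1.5,13,-16],4.5],[-1,[2.1,17.5,-16],6],[-1,[2.56,21.33,-16],7.5],[-1,[2.56,21.33,-16],9],[-1,[2.56,21.33,-16],10.5],[-1,[2.56,21.33,-16],11.53]]'
python3 -m creep '[[-1,[0,0,0],0],[-1,[0,0,0],0],[-1,[0,0,0],0]]'
```

```text
clock: 13.2
eef_pos: [538.3, -186.6, 217.2]
eef_rot: [-3.141, -0.0, 1.566]
wrist_force: [1.0, 0.5, -0.8]
finger_gap: 21.8
finger_force: 40.0
clock: 13.5
eef_pos: [538.3, -187.0, 217.4]
eef_rot: [-3.141, -0.0, 1.573]
wrist_force: [0.2, -0.3, -2.3]
finger_gap: 21.7
finger_force: 40.0
```

Run:
```python
from h import *
a=np.mean([manip.camera('scene').astype(float) for _ in range(4)],0)
cv2.imwrite('pics/c8.png',cv2.resize(a[135:210,240:340],(800,600),interpolation=2)[...,::-1])
st=manip.read_state();p=st['eef_pos'];print(p)
for X in([p[0],p[1],p[2]-57.5],[538.3,-187,130],[p[0],p[1],p[2]+12.5]):print(X,proj('scene',X))
```

```text
[ 538.3279126  -187.05059799  217.44242969]
[np.float64(538.3279126029955), np.float64(-187.05059799480338), np.float64(159.94242969071)] [288.05439974 179.5677479 ]
[538.3, -187, 130] [287.46711199 187.43648558]
[np.float64(538.3279126029955), np.float64(-187.05059799480338), np.float64(229.94242969071)] [289.45908578 159.86423421][ WARN:0@5.883] global loadsave.cpp:1063 imwrite_ Unsupported depth image for selected encoder is fallbacked to CV_8U.
```

View pics/c8.png

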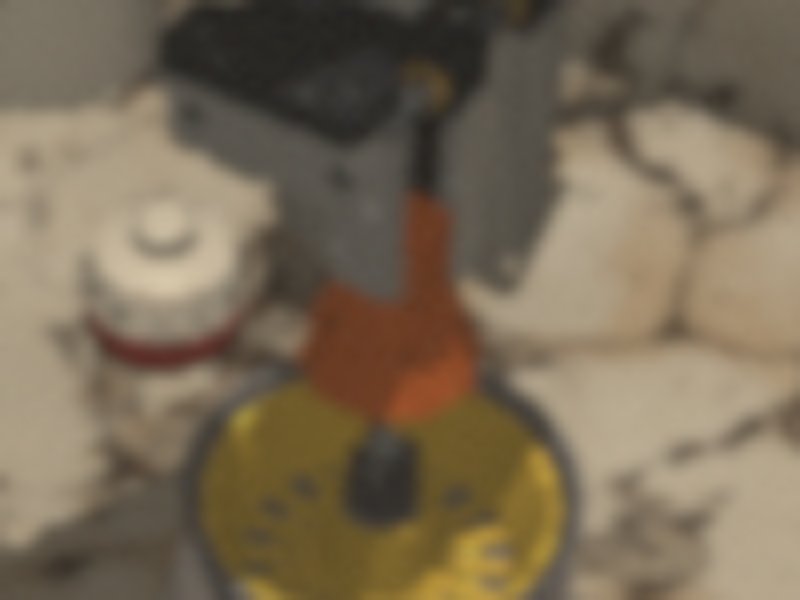

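Reamer base mid is column 288.4 and the shaft 287.25, about 0.5 px more than aligned, so I shift 1 mm in +y. Descending to just above the spline tops.

```bash
python3 -m creep '[[-1,[0.1,0,1],0],[-1,[0.1,0,2],0],[-1,[0.1,0,2.7],0],[-1,[0.1,0,3.2],0],[-1,[0.1,0,3.6],0],[-1,[0.1,0,3.8],0],[-1,[0.1,0,3.8],0]]'
```

```text
clock: 14.4
eef_pos: [538.4, -186.0, 179.3]
eef_rot: [3.142, 0.0, 1.57]
wrist_force: [1.0, 0.2, -1.1]
finger_gap: 21.4
finger_force: 40.0
```

```bash
python3 -m creep '[[-1,[0,0,0.1],0],[-1,[0,0,0.2],0],[-1,[0,0,0.3],0],[-1,[0,0,0.35],0],[-1,[0,0,0.35],0]]'
```

```text
clock: 14.9
eef_pos: [538.5, -186.1, 176.4]
eef_rot: [3.141, 0.0, 1.57]
wrist_force: [-0.4, -0.2, 3.5]
finger_gap: 21.8
finger_force: 40.0
```

```bash
python3 -m creep '[[-1,[0,0,0.1],0],[-1,[0,0,0.15],0],[-1,[0,0,0.15],0]]'; python3 -m creep '[[-1,[0,0,0],0.4],[-1,[0,0,0],0.8],[-1,[0,0,0],1.2],[-1,[0,0,0],1.6],[-1,[0,0,0],2],[-1,[0,0,0],2]]'
```

```text
clock: 15.2
eef_pos: [538.5, -186.1, 174.7]
eef_rot: [3.141, 0.0, 1.57]
wrist_force: [0.1, -0.4, 5.4]
finger_gap: 21.6
finger_force: 40.0
clock: 15.8
eef_pos: [538.7, -186.1, 174.8]
eef_rot: [3.14, 0.0, 1.395]
wrist_force: [1.5, -0.9, 5.9]
finger_gap: 21.6
finger_force: 40.0
```

```bash
python3 -m creep '[[-1,[0,0,0],-0.8],[-1,[0,0,0],-1.6],[-1,[0,0,0],-2.4],[-1,[0,0,0],-3],[-1,[0,0,0],-3.5],[-1,[0,0,0],-4],[-1,[0,0,0],-4.5],[-1,[0,0,0],-5],[-1,[0,0,0],-5.5],[-1,[0,0,0],-6],[-1,[0,0,0],-6]]'; python3 -c "
from h import *
print(manip.read_state()['moment'])"
```

```text
clock: 16.9
eef_pos: [538.4, -186.1, 174.6]
eef_rot: [3.142, 0.0, 1.921]
wrist_force: [-1.1, -0.7, 4.6]
finger_gap: 21.7
finger_force: 40.0
[-0.2018297   0.08722231 -0.00147141]
```

```bash
python3 -m creep '[[-1,[0,0,0.1],-0.5],[-1,[0,0,0.1],-1],[-1,[0,0,0.1],-1.5],[-1,[0,0,0.1],-2],[-1,[0,0,0.1],-2.5],[-1,[0,0,0.1],-3]]';python3 -m creep '[[-1,[0,0,0],-0.5],[-1,[0,0,0],-1],[-1,[0,0,0],-1.5],[-1,[0,0,0],-2],[-1,[0,0,0],-2.5],[-1,[0,0,0],-3]]'
```

```text
clock: 17.5
eef_pos: [538.1, -186.0, 173.6]
eef_rot: [-3.141, -0.0, 2.183]
wrist_force: [-3.5, 0.6, 6.3]
finger_gap: 22.2
finger_force: 40.0
clock: 18.1
eef_pos: [538.1, -186.4, 173.0]
eef_rot: [-3.141, -0.0, 2.445]
wrist_force: [1.5, -5.6, -1.1]
finger_gap: 21.7
finger_force: 40.0
```

The vertical force vanished between +35° and +50°, so the slots have dropped over the splines. Sliding down.

```bash
python3 -m creep '[[-1,[0,0,0.2],0],[-1,[0,0,0.4],0],[-1,[0,0,0.6],0],[-1,[0,0,0.6],0]]'; python3 -c "
from h import *
print(manip.read_state()['moment'])"
```

```text
clock: 18.5
eef_pos: [538.4, -186.2, 167.0]
eef_rot: [-3.141, 0.0, 2.442]
wrist_force: [3.3, -5.5, -2.7]
finger_gap: 21.9
finger_force: 40.0
[-1.30000572 -0.73539118 -0.03551123]
```

```bash
python3 -m creep '[[-1,[-0.08,-0.03,0.1],0],[-1,[-0.08,-0.03,0.3],0],[-1,[-0.08,-0.03,0.4],0],[-1,[-0.08,-0.03,0.45],0],[-1,[-0.08,-0.03,0.45],0],[-1,[-0.08,-0.03,0.45],0]]'; python3 -c "
from h import *
print(manip.read_state()['moment'])"
```

```text
clock: 19.1
eef_pos: [538.6, -186.7, 162.7]
eef_rot: [-3.141, -0.001, 2.443]
wrist_force: [0.6, -1.6, -2.1]
finger_gap: 21.7
finger_force: 40.0
[-0.45297145 -0.0322777   0.01833128]
```

```bash
python3 -m creep '[[-1,[-0.01,0,0.1],0],[-1,[-0.02,0,0.2],0],[-1,[-0.02,0,0.2],0]]' 50;  python3 -m creep '[[-1,[0,0,0.1],0],[-1,[0,0,0.2],0],[-1,[0,0,0.25],0],[-1,[0,0,0.25],0],[-1,[0,0,0.25],0]]'
```

```text
clock: 19.4
eef_pos: [538.9, -186.8, 161.1]
eef_rot: [3.142, -0.0, 2.443]
wrist_force: [-1.7, 0.1, 3.8]
finger_gap: 21.5
finger_force: 50.0
clock: 19.9
eef_pos: [538.9, -186.8, 158.7]
eef_rot: [3.141, 0.0, 2.443]
wrist_force: [-2.6, 1.5, 5.2]
finger_gap: 21.7
finger_force: 50.0
```

```bash
python3 -m creep '[[-1,[0,0,0.1],0],[-1,[0,0,0.15],0],[-1,[0,0,0.15],0],[-1,[0,0,0.15],0]]';  python3 -m creep '[[-1,[0,0,0.1],0],[-1,[0,0,0.15],0],[-1,[0,0,0.15],0],[-1,[0,0,0.15],0]]'
```

```text
clock: 20.3
eef_pos: [538.9, -186.8, 157.4]
eef_rot: [3.141, 0.0, 2.443]
wrist_force: [-3.7, 0.7, 7.9]
finger_gap: 21.6
finger_force: 50.0
clock: 20.7
eef_pos: [539.1, -186.9, 157.2]
eef_rot: [3.141, 0.001, 2.443]
wrist_force: [-7.8, 1.7, 18.8]
finger_gap: 21.8
finger_force: 50.0
```

It is at the stop: TCP 157.2 is 5 mm below home (162.4), with the push risen to 19 N. Settling, then handing in.

```bash
python3 -m creep '[[-1,[0,0,0],0],[-1,[0,0,0],0],[-1,[0,0,0],0],[-1,[0,0,0],0]]'; python3 -c "
from h import *
print(manip.sign_off())"
```

```text
clock: 21.1
eef_pos: [539.1, -186.9, 157.2]
eef_rot: [3.141, 0.001, 2.443]
wrist_force: [-7.0, 2.4, 19.0]
finger_gap: 21.4
finger_force: 50.0
the job is handed in; nothing more can be done
None
```

I handed the job in at 21.1 s: the strainer is nested and released, and the reamer is meshed, home and still gripped, pressing the switch to its 5 mm stop at about 19 N; `sign_off` gave no verdict, and I took no picture of the final pose.

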